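# Gauge the thickness of a tenoned rail

## Robot

A 7-joint arm with a two-finger parallel gripper is mounted at the origin on the work surface. World frame = base frame: x ahead of the robot, y to its left, z up, the work surface at z = 0. Lengths are in m, angles in rad, forces in N, time in s.
With the tool pointing down it reaches from about 0.425 to 1.025 m from the base axis. Payload 9.4 kg.
Tool frame: the origin (TCP) lies between the finger pads; the fingertips stand 17 mm ahead of it and the grasp point (between the pads) lies 2 mm behind it (bot.tip_extent is the distance from the TCP to the fingertips, in m); z points along the fingers, y is the direction in which the jaws open and shut (so a half turn about z gives the same grasp; the last joint's range is limited). The gripper opens to 93 mm and grips with 3 to 60 N. Pads are 15 mm wide; open, the fingers measure 128 mm over their backs; the gripper's body (75 mm by 188 mm) begins 65 mm behind the grasp point.
Start: joints at [-1.405, 0.599, -0.003, 1.599, 0.002, 0.943, -0.08], TCP at [0.174, 0.704, 0.236] pointing down, gripper open.
Joint ranges: [-2.57, 2.57], [-0.35, 1.97], [-1.29, 1.29], [0.11, 2.56], [-1.05, 4.19], [0.11, 1.86], [-2.63, 2.63]. Speed limits (rad/s): [2.22, 2.22, 3.01, 3.01, 3.14, 3.14, 3.14].

## Interface

Orientations are given as a unit quaternion [w, x, y, z].
In Python, from plant import bot gives the robot as it stands.
- The arm moves only by the shell command python3 -m inch 'ROWS' [OPENING] [FORCE]. ROWS is JSON, a list of rows, each an object with "linear": the shift along the tool's x, y, z in mm, a list of three; "twist": the turn about the tool's z in degrees. In form: [{"linear": [x, y, z], "twist": twist}, ...]. A call has exactly 5 rows; each row is the pose to reach, as a shift and turn from the pose commanded when the call began, along the tool's axes at that moment; what a row does not reach only later rows make up. A row lasts 1/12 s, in which the tool goes at most 41.7 mm and 7.16 degrees, less where a joint would pass 70% of its speed; a pose out of reach is approached as far as the arm can. A call with a gripper value outside its range is refused whole. OPENING is the opening, from 0 (shut) to 1 (fully open), set as the call begins (- or left out, the last holds). The fingers move at their own pace and stop on an object; FORCE is the grip in N (left out, the last holds). Time passes only in rows, so rows that repeat a pose let the fingers close, or fill a call up. It gives the time, the measured TCP pose, the force and the opening at its end, in the units of the state.
- bot.observe(): the state, without advancing time (a new reading comes with each control period).
- bot.get_image(name): name is "side" or "top" or "wrist"; returns a dict with "pixels" (384x512x3 uint8, blue, green, red), "fovy" (degrees; the focal length in pixels is half the picture's height over the tangent of half this angle, whatever the lens; pixels are square), "cx", "cy" (the principal point, pixels), "T" (4x4, takes a point from camera to world coordinates); the wrist camera has in their place "tool_from_camera" (4x4, takes a point from camera to tool coordinates, whose origin is the TCP and whose axes are the flange's). Camera axes: x right, y up, looking along -z (the intrinsics and any distortion apply to the point x, -y, -z); pixel columns grow to the right and rows downward; lengths in m; the calibration is good to about 2 mm. A picture is of the moment at which its call begins: read the wrist's pose just before it. There is no depth.
- bot.job_done(): hands the job in, once; it reports no verdict.
Trained networks look in a picture, given as the dict that the camera call returned (one of the last four; its "shot" number tells which), for a name from the list of things; names that differ only in an ending like _2 or _b are one class to them, and where a whole thing is asked for, a point or a joint stands for the part that bears it (a point fixed in the world has none). Each returns a list of dicts, best first, with "conf" (0 to 1); they miss things now and then, are a little off and sometimes report something else, mostly with a low value. They report only what shows in the picture. A call takes as long as a camera call.
- bot.find_in(picture, thing): "point" ([column, row] in pixels, amid what is visible of it).
The state is a dict: "time_s": time; "qpos": joint angles; "qvel": joint speeds; "effort": joint torques, N m; "tcp_pos": TCP position; "tcp_rot": TCP orientation; "force": force on the tool from outside, world axes, zero at the start; "ft_torque": the same for the moment, N m; "width": finger opening in m.
Only numpy, scipy, OpenCV 4.12 (cv2) and the standard library are available. Lean on these libraries where they do the work, as an engineer would, in place of code of your own. Each camera call takes 0.05 s, during which the arm holds its last target. There are 200 camera calls.

## Task

Check the thickness of the walnut rail that has a tenon on one end: first clear the offcut from the steel plate into the scrap bin, then lay the rail flat, wide face down, in the middle of the plate and let go of it. Gently lower the bridge gauge across the middle of the rail until both legs stand on the plate and its sprung foot rests on the wood, and let go without dropping it. Finally press the button on the readout box fully down and release it, leaving rail and gauge standing as they are and not shifting the plain block and the sanding block that lie nearby.

Things in the scene. Friction and masses are not known exactly. Their poses are not given: they have to be found in the camera images.
- plate_top (a point): Centre of the top face of the fixed steel reference plate, 200 x 180 x 12 mm, lying on the bench (top 12 mm above the bench); x along its 200 mm side, z up.
- offcut_center (a point): Centre of the loose wooden offcut that starts on the plate, 58 x 32 mm and 24 mm high, stepped: the full 58 mm length is 14 mm high, and a 34 mm long upper step stands towards its -x end (from -29 to +5 mm). The point is 12 mm above its underside; x along the 58 mm, y across the 32 mm, z up. 30 g.
- bin: Fixed grey open scrap bin, 140 x 140 mm outside, 60 mm high, walls 4 mm; origin at the centre of its underside. It may stand on the left or on the right side of the bench.
- rail_center (a point): Centre of the loose dark walnut rail: a bar 110 mm long (x), 36 mm wide (y), 28 mm thick (z) with a smaller tenon 22 x 12 mm sticking 23 mm out of its +x end. The point is 14 mm above its underside, at the middle of the 110 mm bar; z up as it starts (flat on its wide face). About 85 g. A plain block without tenon lies near it.
- gauge_grip (a point): Middle of the grip of the loose bridge gauge (0.46 kg), 112 mm above the soles of its legs. The grip is a black block 26 mm (x) by 36 mm (y), from 85 to 135 mm above the soles, on top of the crossbar; the foot's 8 mm rod comes out 2 mm above it and rises with the foot. y runs from leg to leg, z up.
- gauge: The same gauge; origin midway between the soles of its two aluminium legs. Each leg is 50 mm (x) by 12 mm (y); they leave a gap 80 mm wide (y) and 72 mm high, 104 mm outside, bridged by the crossbar that reaches to 85 mm. A part to be gauged passes between the legs, along the gauge's x.
- foot_tip (a point): Underside centre of the gauge's sprung foot, a steel disc of 20 mm diameter on the vertical rod half-way between the legs.
- gauge_foot (a joint): Travel of the gauge's sprung foot, m: 0 hanging free, its underside 6 mm above the soles of the legs; grows as a part pushes it up, to 0.045 at most. With the legs standing on the same surface as a part, it reads the part's height minus 6 mm. A soft spring and its weight (about 1 N together) push it down; the gauge's weight overcomes it.
- record (a joint): Push button on the readout box, m: 0 up, 0.006 fully down; springs back; fully down takes 5 N.
- record_top (a point): Centre of the top of the button's cap, 28 mm in diameter; it is pressed straight down. It sits on the fixed grey readout box, 100 x 85 x 38 mm, with a dark display beside it; the box may stand on the left or right side of the bench.
- block: Bystander: plain dark walnut block without tenon, 95 x 44 x 36 mm, loose; origin at the centre of its underside.
- sander: Bystander: sanding block 75 x 50 x 38 mm, loose; origin at the centre of its underside.

How it is judged:
By the outcome, as a careful person would: the job done as asked, in the order asked, and still so for the second after the job is handed in, with the robot touching nothing.
It also fails if it takes over 72 s, if anything falls off the work surface, if the arm or the gripper's body presses on something with over 40 N, if the wrist force passes 120 N, or if a joint passes its speed limit or range.

## Working session

There is one attempt and no reset: what is moved stays moved. The work goes in short steps, Python scripts to look and compute and a shell command to move; the robot and the scene stay as the last step left them, time stands still between calls to the robot, and variables do not carry over. Pictures are saved under pics/ and viewed, about 8 in all and at most 12, crops included, and the job is handed in when it is done.

```bash
mkdir -p pics; ls; python3 - <<'E'
from plant import bot
import cv2,numpy as np
s=bot.observe();print({k:np.round(v,4).tolist() for k,v in s.items()})
for n in("top","side"):
    p=bot.get_image(n);cv2.imwrite(f"pics/{n}0.png",p["pixels"])
    print(n,[k for k in p],p["fovy"],p["cx"],p["cy"],np.round(p["T"],3).tolist(),{k:p[k] for k in p if k not in("pixels","T","fovy","cx","cy")})
    for t in "plate_top offcut_center bin rail_center gauge_grip gauge foot_tip record_top block sander".split():
        print(t,[(np.round(d["point"],1).tolist(),round(d["conf"],2)) for d in bot.find_in(p,t)[:3]])
E
```

```text
pics
{'time_s': 0.0, 'qpos': [-1.4047, 0.6001, -0.0025, 1.6001, 0.0018, 0.9429, -0.0798], 'qvel': [0.0007, 0.0017, 0.0009, 0.0005, -0.0013, -0.0005, 0.0008], 'effort': [0.0002, -76.5085, 1.4972, -25.2339, -0.0525, 0.017, 0.0002], 'tcp_pos': [0.1742, 0.7033, 0.2348], 'tcp_rot': [-0.0, 0.1211, 0.9926, -0.0008], 'force': [-1.041, 0.0464, 0.7133], 'ft_torque': [-0.0018, -0.001, 0.0178], 'width': 0.0929}
top ['pixels', 'fovy', 'cx', 'cy', 'T', 'shot'] 48.704564210394864 257.19920803517465 192.80844970831245 [[-0.02, 0.982, -0.189, 0.279], [-1.0, -0.024, -0.02, -0.011], [-0.024, 0.188, 0.982, 1.475], [0.0, 0.0, 0.0, 1.0]] {'shot': 1}
plate_top [([260.2, 198.3], 0.68)]
offcut_center [([202.4, 223.0], 0.75), ([268.0, 211.1], 0.69)]
bin [([143.8, 209.6], 0.89)]
rail_center [([191.3, 166.6], 0.68)]
gauge_grip [([338.5, 166.8], 0.9)]
gauge [([334.3, 169.8], 0.96), ([190.0, 167.8], 0.56)]
foot_tip []
record_top [([198.7, 221.0], 0.66), ([260.1, 197.5], 0.33)]
block [([201.0, 223.2], 0.56)]
sander [([333.2, 219.3], 0.84)]
side ['pixels', 'fovy', 'cx', 'cy', 'T', 'shot'] 48.05271784910335 256.46631350057805 192.2425537322305 [[-0.942, 0.25, -0.222, 0.282], [-0.335, -0.707, 0.623, 0.704], [-0.002, 0.661, 0.75, 0.945], [0.0, 0.0, 0.0, 1.0]] {'shot': 2}
plate_top [([251.5, 218.4], 0.91)]
offcut_center [([273.3, 215.6], 0.78)]
bin [([199.8, 351.0], 0.82)]
rail_center [([174.3, 277.2], 0.81), ([271.3, 216.6], 0.17)]
gauge_grip [([258.4, 134.2], 0.56)]
gauge [([257.4, 135.4], 0.94)]
foot_tip []
record_top []
block [([259.9, 289.7], 0.6)]
sander [([305.3, 165.0], 0.82)]
```

View pics/top0.png

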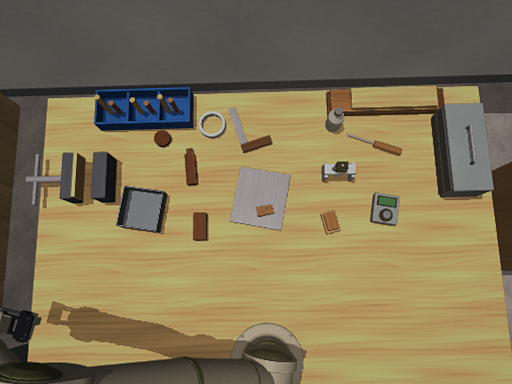

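View pics/side0.png

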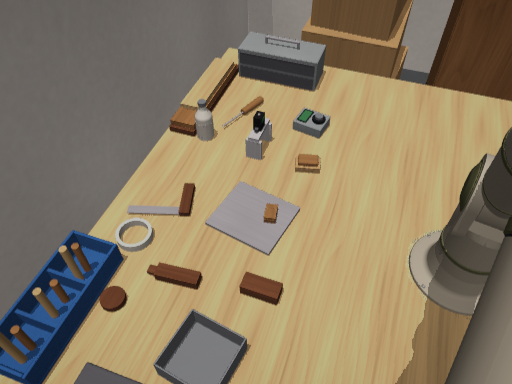

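```bash
cat > h.py <<'E'
from plant import bot
import cv2,numpy as np
from scipy.spatial.transform import Rotation as R
def pose():
    s=bot.observe();q=s["tcp_rot"];T=np.eye(4)
    T[:3,:3]=R.from_quat([q[1],q[2],q[3],q[0]]).as_matrix();T[:3,3]=s["tcp_pos"];return T
def shot(n,save=None):
    W=pose() if n=="wrist" else None
    p=bot.get_image(n)
    if n=="wrist": p["T"]=W@np.array(p["tool_from_camera"])
    if save: cv2.imwrite(f"pics/{save}.png",p["pixels"])
    return p
def ray(p,uv):
    f=p["pixels"].shape[0]/2/np.tan(np.radians(p["fovy"]/2));T=np.array(p["T"])
    d=T[:3,:3]@np.array([(uv[0]-p["cx"])/f,-(uv[1]-p["cy"])/f,-1]);return T[:3,3],d
def atz(p,uv,z):
    o,d=ray(p,uv);return o+d*(z-o[2])/d[2]
def proj(p,X):
    f=p["pixels"].shape[0]/2/np.tan(np.radians(p["fovy"]/2));T=np.array(p["T"])
    c=T[:3,:3].T@(np.array(X)-T[:3,3]);return np.array([p["cx"]+f*c[0]/-c[2],p["cy"]-f*c[1]/-c[2]])
def tri(obs):
    A=np.zeros((3,3));b=np.zeros(3);L=[]
    for p,uv in obs:
        o,d=ray(p,uv);d=d/np.linalg.norm(d);P=np.eye(3)-np.outer(d,d);A+=P;b+=P@o;L.append((o,P))
    X=np.linalg.solve(A,b);return X,[np.linalg.norm(P@(X-o)) for o,P in L]
def yaw():  # world angle (deg) of tool y
    y=pose()[:3,1];return np.degrees(np.arctan2(y[1],y[0]))
def go(x,y,z,yw=None):
    T=pose();d=T[:3,:3].T@(np.array([x,y,z])-T[:3,3])*1000
    tw=0
    if yw is not None: tw=-((yw-yaw()+90)%180-90)
    print("linear",np.round(d,1).tolist(),"twist",round(tw,1))
E
python3 - <<'E'
from h import *
t=shot("top");s=shot("side")
for n,a,b in [("plate",(260.5,198.3),(252,217)),("offcut",(265,210.5),(271.5,213)),("rail",(191.3,167),(177,276)),("block",(201,226),(260.5,288)),("grip",(342,167),(259,122)),("sander",(331,221),(307.5,161)),("button",(386,214),(318.5,117)),("bin",(143,209),(201,348)),
 ("platecornerL",(240,168),(244,183)),("pcR",(290,173),(298,208)),("pc bottom",(282,230),(267,251)),("pc left",(231,221),(208,221))]:
    X,e=tri([(t,a),(s,b)]);print(n,X.round(3),np.round(e,4),"top@.03",atz(t,a,.03)[:2].round(3))
w=shot("wrist");print({k:w[k] for k in w if k not in("pixels","T")})
E
```

```text
plate [ 0.544  0.008 -0.003] [0.0004 0.0004] top@.03 [0.537 0.007]
offcut [ 0.494 -0.007  0.019] [0.0018 0.0018] top@.03 [ 0.494 -0.007]
rail [0.657 0.252 0.007] [0.0039 0.0039] top@.03 [0.655 0.249]
block [0.447 0.216 0.012] [0.0007 0.0007] top@.03 [0.446 0.214]
grip [ 0.621 -0.266  0.103] [0.0016 0.0016] top@.03 [ 0.641 -0.28 ]
sander [ 0.452 -0.232  0.024] [0.0012 0.0012] top@.03 [ 0.453 -0.231]
button [ 0.467 -0.413  0.053] [0.0021 0.0021] top@.03 [ 0.472 -0.419]
bin [0.509 0.411 0.049] [0.0025 0.0025] top@.03 [0.509 0.416]
platecornerL [0.573 0.063 0.199] [0.0306 0.0306] top@.03 [0.647 0.077]
pcR [ 0.529 -0.087  0.007] [0.0986 0.0986] top@.03 [ 0.625 -0.098]
pc bottom [ 0.488 -0.069 -0.266] [0.0322 0.0322] top@.03 [ 0.426 -0.063]
pc left [0.525 0.13  0.124] [0.08 0.08] top@.03 [0.461 0.11 ]
{'fovy': 64.28593740801917, 'cx': 252.8078108707527, 'cy': 187.96552476927005, 'tool_from_camera': array([[ 2.76152422e-04,  9.58689234e-01,  2.84455404e-01,
         7.91917151e-02],
       [ 9.99999681e-01, -4.78019645e-04,  6.40240793e-04,
        -4.66904029e-04],
       [ 7.49767226e-04,  2.84455136e-01, -9.58689060e-01,
        -1.50548477e-01],
       [ 0.00000000e+00,  0.00000000e+00,  0.00000000e+00,
         1.00000000e+00]]), 'shot': 5}
```

```bash
python3 -c "
from h import *
go(.5,.0,.2,15)"
```

```text
linear [-485.3, -604.8, 35.6] twist 61.1
```

```bash

python3 -m inch '[{"linear":[-20,-25,2],"twist":0},{"linear":[-46,-57,4],"twist":0},{"linear":[-72,-90,6],"twist":0},{"linear":[-98,-122,8],"twist":0},{"linear":[-123,-154,9],"twist":0}]'
python3 -m inch '[{"linear":[-26,-32,2],"twist":0},{"linear":[-52,-64,4],"twist":0},{"linear":[-78,-96,6],"twist":0},{"linear":[-104,-128,8],"twist":0},{"linear":[-128,-160,9],"twist":0}]'
python3 -m inch '[{"linear":[-26,-32,2],"twist":0},{"linear":[-52,-64,4],"twist":0},{"linear":[-78,-96,6],"twist":0},{"linear":[-104,-128,8],"twist":0},{"linear":[-128,-160,9],"twist":0}]'
python3 -m inch '[{"linear":[-26,-32,2],"twist":6},{"linear":[-52,-64,4],"twist":12},{"linear":[-78,-96,6],"twist":18},{"linear":[-95,-118,8],"twist":24},{"linear":[-106,-131,9],"twist":30}]'
python3 -m inch '[{"linear":[0,0,0],"twist":7},{"linear":[0,0,0],"twist":14},{"linear":[0,0,0],"twist":21},{"linear":[0,0,0],"twist":27},{"linear":[0,0,0],"twist":31}]'
python3 - <<'E'
from h import *
w=shot("wrist","w1");print(pose().round(3).tolist(),yaw())
for t in "plate_top offcut_center rail_center gauge_grip block sander".split():
    print(t,[(np.round(d["point"],1).tolist(),round(d["conf"],2)) for d in bot.find_in(w,t)[:3]])
E
```

```text
time_s: 1.67
tcp_pos: [0.2573, 0.5227, 0.2265]
tcp_rot: [0.0, 0.121, 0.993, -0.0]
force: [-0.1, -0.4, 0.3]
width: 0.093
time_s: 2.08
tcp_pos: [0.3432, 0.3367, 0.2177]
tcp_rot: [0.0, 0.121, 0.993, 0.0]
force: [1.4, 0.2, -1.1]
width: 0.0931
time_s: 2.5
tcp_pos: [0.4291, 0.1506, 0.2088]
tcp_rot: [0.0, 0.121, 0.993, 0.0]
force: [1.7, 0.3, 0.4]
width: 0.0931
time_s: 2.92
tcp_pos: [0.5008, -0.004, 0.1998]
tcp_rot: [0.001, 0.378, 0.926, -0.0]
force: [0.4, -0.4, -0.5]
width: 0.0929
time_s: 3.33
tcp_pos: [0.4998, -0.0001, 0.1998]
tcp_rot: [0.0, 0.61, 0.792, 0.0]
force: [0.3, 0.5, 0.8]
width: 0.0936
[[-0.252, 0.968, 0.0, 0.5], [0.968, 0.252, 0.0, 0.0], [0.0, 0.0, -1.0, 0.2], [0.0, 0.0, 0.0, 1.0]] 14.591712361360338
plate_top [([292.3, 159.5], 0.93)]
offcut_center [([247.0, 173.5], 0.84)]
rail_center [([172.1, 334.6], 0.39)]
gauge_grip [([301.3, 342.1], 0.59)]
block []
sander [([170.5, 334.5], 0.93), ([292.8, 162.7], 0.73)]
```

View pics/w1.png

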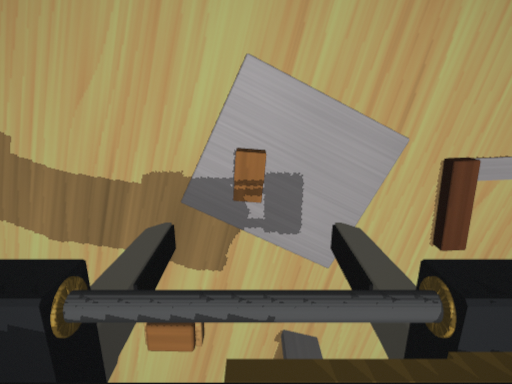

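```bash
python3 - <<'E'
from h import *
w=shot("wrist");t=shot("top");s=shot("side")
c=np.array([atz(w,u,.012) for u in [(248,55),(408,137),(330,267),(181,202)]])
print(c.round(4)[:,:2],c.mean(0).round(4),[np.linalg.norm(c[i]-c[i-1]).round(4) for i in range(4)],[np.degrees(np.arctan2(*(c[i]-c[i-1])[1::-1])).round(1) for i in range(4)])
for n,us in dict(upper_front=[(235,153),(265,153),(265,183),(234,183)],).items():
    o=np.array([atz(w,u,.036) for u in us]);print(n,o.round(4)[:,:2],o.mean(0).round(4))
ws=np.array([atz(w,u,.026) for u in [(234,201),(264,202)]]);print("low end",ws.round(4)[:,:2])
print("tri",tri([(w,(250,170)),(t,(263,211)),(s,(271,210))]),"plate",tri([(w,(248,55)),(t,(240,168))]),tri([(w,(408,137)),(t,(290,173))]))
im=w["pixels"][130:230,200:320];cv2.imwrite("pics/c1.png",cv2.resize(im,None,fx=5,fy=5,interpolation=cv2.INTER_CUBIC))
E
```

```text
[[ 0.4633  0.1144]
 [ 0.6547  0.08  ]
 [ 0.6255 -0.0954]
 [ 0.4286 -0.0598]] [0.543  0.0098 0.012 ] [np.float64(0.1776), np.float64(0.1944), np.float64(0.1779), np.float64(0.2001)] [np.float64(78.7), np.float64(-10.2), np.float64(-99.4), np.float64(169.7)]
upper_front [[ 0.4756  0.0174]
 [ 0.5057  0.0256]
 [ 0.5145 -0.0055]
 [ 0.4825 -0.0142]] [0.4946 0.0058 0.036 ]
low end [[ 0.4878 -0.0374]
 [ 0.5206 -0.0297]]
tri (array([0.49271358, 0.0015704 , 0.03971165]), [np.float64(0.004040589819342207), np.float64(0.0023399794994192636), np.float64(0.00186294804201314)]) plate (array([0.49200918, 0.04150016, 0.63951378]), [np.float64(0.0015219803378158062), np.float64(0.0015219803378158404)]) (array([ 0.54281188, -0.00262447,  0.27632372]), [np.float64(0.08271989737166041), np.float64(0.08271989737166041)])
```

View pics/c1.png

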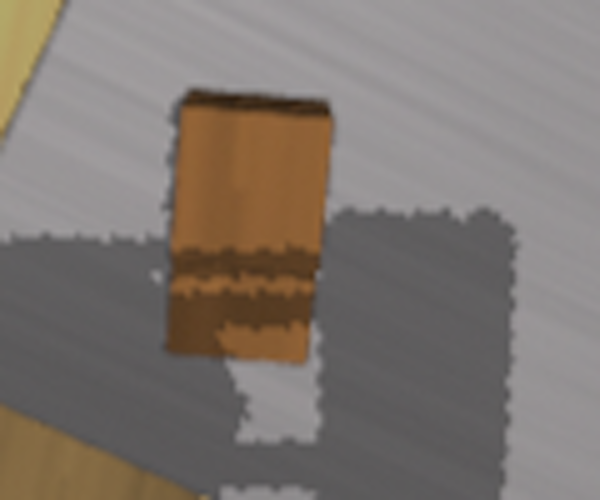

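```bash
python3 -c "
from h import *
go(.4955,.002,.033,12.5)"
```

```text
linear [3.2, -3.5, 166.7] twist 2.6
```

```bash

python3 -m inch '[{"linear":[3,-3,20],"twist":2},{"linear":[3,-3,55],"twist":2.5},{"linear":[3,-3,90],"twist":2.5},{"linear":[3,-3,120],"twist":2.5},{"linear":[3,-3,140],"twist":2.5}]' 1
python3 -m inch '[{"linear":[0,0,10],"twist":0},{"linear":[0,0,20],"twist":0},{"linear":[0,0,25],"twist":0},{"linear":[0,0,26],"twist":0},{"linear":[0,0,26],"twist":0}]'
python3 -m inch '[{"linear":[0,0,0],"twist":0},{"linear":[0,0,0],"twist":0},{"linear":[0,0,0],"twist":0},{"linear":[0,0,0],"twist":0},{"linear":[0,0,0],"twist":0}]' 0 20
python3 -m inch '[{"linear":[0,0,0],"twist":0},{"linear":[0,0,0],"twist":0},{"linear":[0,0,-5],"twist":0},{"linear":[0,0,-20],"twist":0},{"linear":[0,0,-40],"twist":0}]'
python3 -c "
from h import *
go(.509,.411,.14)"
```

```text
time_s: 4.25
tcp_pos: [0.4953, 0.002, 0.0573]
tcp_rot: [-0.001, 0.625, 0.781, -0.001]
force: [-0.4, -0.2, 0.1]
width: 0.0932
time_s: 4.67
tcp_pos: [0.4964, 0.002, 0.0341]
tcp_rot: [0.0, 0.625, 0.78, 0.0]
force: [-0.3, 1.1, 0.8]
width: 0.0932
time_s: 5.08
tcp_pos: [0.4961, 0.0021, 0.034]
tcp_rot: [0.0, 0.625, 0.78, 0.0]
force: [-0.4, 0.7, -0.1]
width: 0.0643
time_s: 5.5
tcp_pos: [0.4951, 0.0018, 0.0733]
tcp_rot: [-0.001, 0.625, 0.78, -0.001]
force: [-0.1, 0.0, -0.3]
width: 0.031
linear [396.4, 102.4, -66.8] twist 0
```

```bash

python3 -m inch '[{"linear":[0,0,0],"twist":0},{"linear":[0,0,0],"twist":0},{"linear":[0,0,0],"twist":0},{"linear":[0,0,0],"twist":0},{"linear":[0,0,0],"twist":0}]'
python3 - <<'E'
from h import *
w=shot("wrist","w2");print(bot.find_in(w,"offcut_center"))
E
```

```text
time_s: 5.92
tcp_pos: [0.4956, 0.002, 0.0731]
tcp_rot: [-0.0, 0.625, 0.78, -0.0]
force: [-0.9, -0.1, -0.7]
width: 0.0014
[{'point': [251.7, 202.3], 'conf': 0.65}, {'point': [324.2, 173.3], 'conf': 0.36}]
```

View pics/w2.png

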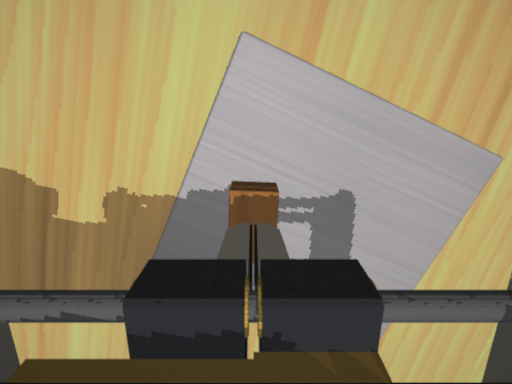

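```bash

python3 -m inch '[{"linear":[0,0,0],"twist":0},{"linear":[0,0,0],"twist":0},{"linear":[0,0,0],"twist":0},{"linear":[0,0,0],"twist":0},{"linear":[0,0,0],"twist":0}]' 0.62
python3 -m inch '[{"linear":[0,0,0],"twist":0},{"linear":[0,0,0],"twist":0},{"linear":[0,0,0],"twist":0},{"linear":[0,0,5],"twist":0},{"linear":[0,0,14],"twist":0}]'
python3 -m inch '[{"linear":[0,0,10],"twist":0},{"linear":[0,0,20],"twist":0},{"linear":[0,0,25],"twist":0},{"linear":[0,0,26],"twist":0},{"linear":[0,0,26],"twist":0}]'
python3 -m inch '[{"linear":[0,0,0],"twist":0},{"linear":[0,0,0],"twist":0},{"linear":[0,0,0],"twist":0},{"linear":[0,0,0],"twist":0},{"linear":[0,0,0],"twist":0}]' 0 20
python3 -m inch '[{"linear":[0,0,0],"twist":0},{"linear":[0,0,0],"twist":0},{"linear":[0,0,0],"twist":0},{"linear":[0,0,0],"twist":0},{"linear":[0,0,0],"twist":0}]'
python3 -c "
from h import *
go(.509,.411,.14)"
```

```text
time_s: 6.43
tcp_pos: [0.496, 0.002, 0.0736]
tcp_rot: [0.0, 0.625, 0.78, -0.0]
force: [-0.5, 0.6, 0.3]
width: 0.0293
time_s: 6.85
tcp_pos: [0.4965, 0.0021, 0.0598]
tcp_rot: [0.001, 0.625, 0.78, 0.001]
force: [-0.1, 0.9, 1.3]
width: 0.057
time_s: 7.27
tcp_pos: [0.4956, 0.0018, 0.0329]
tcp_rot: [-0.001, 0.625, 0.78, -0.0]
force: [0.7, -0.0, 0.6]
width: 0.0574
time_s: 7.68
tcp_pos: [0.4961, 0.002, 0.034]
tcp_rot: [0.0, 0.625, 0.78, 0.0]
force: [0.1, 0.4, 2.3]
width: 0.0323
time_s: 8.1
tcp_pos: [0.4962, 0.0021, 0.034]
tcp_rot: [0.0, 0.625, 0.78, 0.0]
force: [-0.2, -0.3, 5.9]
width: 0.032
linear [396.3, 101.8, -106.0] twist 0
```

```bash

python3 -m inch '[{"linear":[0,0,-10],"twist":0},{"linear":[0,0,-30],"twist":0},{"linear":[5,1,-60],"twist":0},{"linear":[30,8,-90],"twist":0},{"linear":[66,17,-110],"twist":0}]'
python3 -m inch '[{"linear":[38,10,0],"twist":0},{"linear":[76,20,0],"twist":0},{"linear":[114,30,0],"twist":0},{"linear":[152,40,0],"twist":0},{"linear":[190,49,0],"twist":0}]'
python3 -m inch '[{"linear":[38,10,0],"twist":0},{"linear":[76,20,0],"twist":0},{"linear":[110,28,0],"twist":0},{"linear":[130,33,0],"twist":0},{"linear":[140,36,0],"twist":0}]'
python3 - <<'E'
from h import *
t=shot("top");w=shot("wrist","w3")
print(bot.observe()["width"],[bot.find_in(p,"bin")[:1] for p in(t,w)],bot.find_in(w,"offcut_center"))
b=bot.find_in(w,"bin");print([atz(w,d["point"],.0)for d in b[:1]])
go(.509,.411,.06)
E
```

```text
time_s: 8.52
tcp_pos: [0.4985, 0.0674, 0.1463]
tcp_rot: [0.001, 0.628, 0.778, 0.0]
force: [1.1, 1.0, -1.2]
width: 0.0321
time_s: 8.93
tcp_pos: [0.5041, 0.2679, 0.1442]
tcp_rot: [0.0, 0.625, 0.78, 0.0]
force: [0.7, -0.4, 0.4]
width: 0.0318
time_s: 9.35
tcp_pos: [0.5078, 0.4143, 0.1435]
tcp_rot: [-0.0, 0.624, 0.782, 0.0]
force: [-0.2, -1.2, -0.2]
width: 0.0318
0.031826293984908445 [[{'point': [153.2, 211.2], 'conf': 0.91}], [{'point': [249.5, 164.6], 'conf': 0.56}]] []
[array([0.50135039, 0.42887896, 0.        ])]
linear [3.4, 0.0, 83.7] twist 0
```

View pics/w3.png

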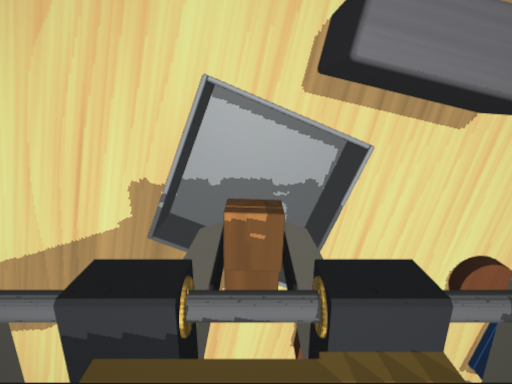

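```bash

python3 - <<'E'
from h import *
w=shot("wrist");a,b=atz(w,(371,147),.06),atz(w,(151,237),.06);c=(a+b)/2;print(a,b,np.linalg.norm(a-b),c)
go(c[0],c[1]-.004,.065)
E
```

```text
[0.58921364 0.46828302 0.06      ] [0.43329601 0.35612958 0.06      ] 0.19206430996246068 [0.51125482 0.4122063  0.06      ]
linear [-0.0, 1.5, 78.8] twist 0
```

```bash

python3 -m inch '[{"linear":[0,1,15],"twist":0},{"linear":[0,2,40],"twist":0},{"linear":[0,2,65],"twist":0},{"linear":[0,2,75],"twist":0},{"linear":[0,2,78],"twist":0}]'
python3 -m inch '[{"linear":[0,0,0],"twist":0},{"linear":[0,0,0],"twist":0},{"linear":[0,0,0],"twist":0},{"linear":[0,0,0],"twist":0},{"linear":[0,0,0],"twist":0}]' 0.62
python3 -m inch '[{"linear":[0,0,-15],"twist":0},{"linear":[0,0,-40],"twist":0},{"linear":[0,0,-75],"twist":0},{"linear":[0,0,-100],"twist":0},{"linear":[0,0,-115],"twist":0}]' 0.62
python3 - <<'E'
from h import *
w=shot("wrist");print(bot.find_in(w,"offcut_center"))
go(.62,.25,.18,97)
E
```

```text
time_s: 10.12
tcp_pos: [0.5106, 0.4089, 0.0637]
tcp_rot: [-0.0, 0.626, 0.78, -0.002]
force: [-0.8, -0.6, -0.8]
width: 0.0319
time_s: 10.53
tcp_pos: [0.5115, 0.4111, 0.0664]
tcp_rot: [0.0, 0.625, 0.78, 0.001]
force: [-0.4, 0.1, -0.4]
width: 0.0567
time_s: 10.95
tcp_pos: [0.5121, 0.4112, 0.184]
tcp_rot: [0.0, 0.625, 0.78, 0.002]
force: [0.0, 0.8, -0.2]
width: 0.0578
[{'point': [250.5, 180.0], 'conf': 0.79}, {'point': [307.8, 327.6], 'conf': 0.55}]
linear [-181.2, 69.7, 3.7] twist -84.4
```

```bash

python3 -m inch '[{"linear":[-30,12,-3],"twist":-5},{"linear":[-68,26,-8],"twist":-12},{"linear":[-106,41,-12],"twist":-19},{"linear":[-144,55,-16],"twist":-26},{"linear":[-175,67,-16],"twist":-33}]' 1
python3 -m inch '[{"linear":[0,0,0],"twist":-7},{"linear":[0,0,0],"twist":-14},{"linear":[0,0,0],"twist":-21},{"linear":[0,0,0],"twist":-28},{"linear":[0,0,0],"twist":-35}]'
python3 -m inch '[{"linear":[0,0,0],"twist":-6},{"linear":[0,0,0],"twist":-12},{"linear":[0,0,0],"twist":-15},{"linear":[0,0,0],"twist":-16},{"linear":[0,0,0],"twist":-16}]'
python3 - <<'E'
from h import *
w=shot("wrist","w4");print(pose()[:3,3],yaw(),[bot.find_in(w,x) for x in("rail_center","block")])
E
```

```text
time_s: 11.47
tcp_pos: [0.616, 0.2516, 0.1966]
tcp_rot: [0.0, 0.376, 0.927, -0.0]
force: [0.2, -0.8, 1.0]
width: 0.0867
time_s: 11.88
tcp_pos: [0.6142, 0.2544, 0.1955]
tcp_rot: [-0.001, 0.079, 0.997, -0.0]
force: [0.6, 0.1, 0.4]
width: 0.0929
time_s: 12.3
tcp_pos: [0.6144, 0.2543, 0.1958]
tcp_rot: [-0.0, -0.057, 0.998, -0.0]
force: [-0.2, 0.6, -0.3]
width: 0.0928
[0.61442339 0.2543891  0.19589752] 96.49279298699754 [[{'point': [246.5, 202.4], 'conf': 0.94}], [{'point': [234.5, 26.7], 'conf': 0.69}]]
```

View pics/w4.png

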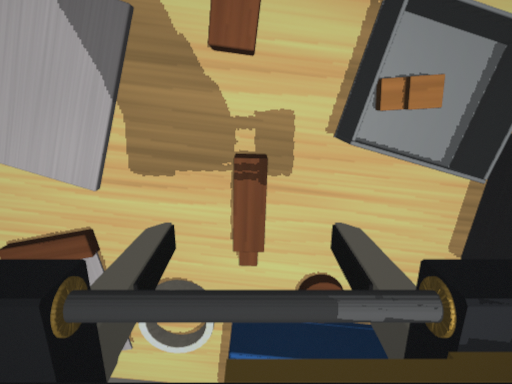

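```bash

python3 - <<'E'
from h import *
w=shot("wrist");t=shot("top");s=shot("side","s2")
a=[atz(w,u,.028) for u in[(234,159),(267,159),(232,250),(265,252)]];print(np.round(a,4)[:,:2],np.linalg.norm(a[0]-a[1]),np.linalg.norm(a[0]-a[2]))
c=np.mean(a,0);n=(a[0]+a[1]-a[2]-a[3]);print(c,np.degrees(np.arctan2(n[1],n[0])))
print([(bot.find_in(p,"rail_center")[:1]) for p in(t,s)],proj(t,c),proj(s,c))
r=[(p,bot.find_in(p,"rail_center")[0]["point"]) for p in(w,t,s)];print(tri(r))
go(c[0],c[1],.022,None)
E
```

```text
[[0.6    0.2322]
 [0.5961 0.2669]
 [0.7066 0.2402]
 [0.7048 0.2784]] 0.034914710641726486 0.10691834137732482
[0.65189638 0.25441129 0.028     ] -174.8174163007907
[[{'point': [196.2, 172.6], 'conf': 0.61}], [{'point': [173.3, 276.6], 'conf': 0.55}]] [189.86247467 168.08661387] [175.78359423 272.61210842]
(array([ 0.65823781,  0.2476091 , -0.01187895]), [np.float64(0.007893624369356946), np.float64(0.015569032797015039), np.float64(0.009787192058854503)])
linear [-37.0, -4.5, 174.4] twist 0
```

```bash

python3 -m inch '[{"linear":[-20,-2,15],"twist":1},{"linear":[-35,-4,45],"twist":1.3},{"linear":[-37,-4.5,80],"twist":1.3},{"linear":[-37,-4.5,115],"twist":1.3},{"linear":[-37,-4.5,135],"twist":1.3}]' 0.75
python3 -m inch '[{"linear":[0,0,15],"twist":0},{"linear":[0,0,30],"twist":0},{"linear":[0,0,37],"twist":0},{"linear":[0,0,39],"twist":0},{"linear":[0,0,39],"twist":0}]'
python3 -m inch '[{"linear":[0,0,0],"twist":0},{"linear":[0,0,0],"twist":0},{"linear":[0,0,0],"twist":0},{"linear":[0,0,0],"twist":0},{"linear":[0,0,0],"twist":0}]' 0 25
python3 -m inch '[{"linear":[0,0,0],"twist":0},{"linear":[0,0,0],"twist":0},{"linear":[0,0,0],"twist":0},{"linear":[0,0,0],"twist":0},{"linear":[0,0,0],"twist":0}]'
python3 -c "
from h import *
print(pose()[:3,3],yaw())
go(.543,.0098,.1,79.8)"
```

```text
time_s: 13.27
tcp_pos: [0.6507, 0.2536, 0.0577]
tcp_rot: [-0.002, -0.046, 0.999, -0.001]
force: [-1.2, -0.3, 0.3]
width: 0.0707
time_s: 13.68
tcp_pos: [0.6522, 0.2545, 0.0227]
tcp_rot: [0.0, -0.046, 0.999, 0.0]
force: [0.3, -0.3, 0.3]
width: 0.0695
time_s: 14.1
tcp_pos: [0.6522, 0.2544, 0.023]
tcp_rot: [0.0, -0.046, 0.999, 0.0]
force: [0.1, 0.0, -0.2]
width: 0.0408
time_s: 14.52
tcp_pos: [0.6521, 0.2544, 0.0228]
tcp_rot: [0.0, -0.046, 0.999, 0.0]
force: [-0.9, 0.1, 5.8]
width: 0.0356
[0.65212403 0.25437048 0.02278031] 95.28586291265744
linear [131.2, -233.5, -77.3] twist 15.5
```

```bash

python3 -m inch '[{"linear":[0,0,-10],"twist":0},{"linear":[0,0,-35],"twist":0},{"linear":[10,-18,-65],"twist":3},{"linear":[28,-50,-76],"twist":8},{"linear":[46,-82,-77],"twist":15.5}]'
python3 -m inch '[{"linear":[0,-36,0],"twist":0},{"linear":[0,-73,0],"twist":0},{"linear":[0,-110,0],"twist":0},{"linear":[0,-140,0],"twist":0},{"linear":[0,-150,0],"twist":0}]'
python3 - <<'E'
from h import *
s=bot.observe();print(s["width"],pose()[:3,3],yaw())
go(.543,.0098,.0355,79.8)
E
```

```text
time_s: 14.93
tcp_pos: [0.6148, 0.169, 0.1025]
tcp_rot: [0.002, 0.087, 0.996, 0.001]
force: [-0.7, -1.0, -0.3]
width: 0.0356
time_s: 15.35
tcp_pos: [0.5867, 0.0147, 0.0999]
tcp_rot: [-0.0, 0.089, 0.996, -0.001]
force: [-0.0, -0.1, -0.3]
width: 0.0359
0.03586988437724078 [0.58669526 0.01469211 0.09993951] 79.8060255766634
linear [42.1, -12.4, 64.5] twist 0.0
```

```bash

python3 -m inch '[{"linear":[20,-6,5],"twist":0},{"linear":[38,-11,20],"twist":0},{"linear":[42,-12.4,40],"twist":0},{"linear":[42,-12.4,52],"twist":0},{"linear":[42,-12.4,58],"twist":0}]'
python3 -m inch '[{"linear":[0,0,2],"twist":0},{"linear":[0,0,4],"twist":0},{"linear":[0,0,5.5],"twist":0},{"linear":[0,0,6.5],"twist":0},{"linear":[0,0,6.5],"twist":0}]'
python3 -c "
from h import *
print(pose()[:3,3],bot.observe()['force'])"
```

```text
time_s: 15.77
tcp_pos: [0.5438, 0.0159, 0.0404]
tcp_rot: [-0.001, 0.086, 0.996, -0.0]
force: [1.5, 0.1, -0.8]
width: 0.0358
time_s: 16.18
tcp_pos: [0.5448, 0.0157, 0.0352]
tcp_rot: [0.0, 0.086, 0.996, 0.0]
force: [-0.4, 0.5, -0.6]
width: 0.036
[0.54480455 0.01571452 0.03522403] [-0.39679606  0.54669948 -0.5572423 ]
```

```bash

python3 -m inch '[{"linear":[0.5,-2,-2],"twist":0},{"linear":[0.7,-5,-2],"twist":0},{"linear":[0.7,-6,-2],"twist":0},{"linear":[0.7,-6,-1],"twist":0},{"linear":[0.7,-6,0],"twist":0}]'
python3 -m inch '[{"linear":[0,0,0.3],"twist":0},{"linear":[0,0,0.6],"twist":0},{"linear":[0,0,0.8],"twist":0},{"linear":[0,0,0.8],"twist":0},{"linear":[0,0,0.8],"twist":0}]'
python3 -c "
from h import *
go(.543,.0098,.0355,79.8)"
```

```text
time_s: 16.6
tcp_pos: [0.5428, 0.0096, 0.035]
tcp_rot: [0.0, 0.086, 0.996, 0.0]
force: [-0.1, -0.5, -1.4]
width: 0.0359
time_s: 17.02
tcp_pos: [0.5428, 0.0097, 0.0347]
tcp_rot: [0.0, 0.086, 0.996, -0.0]
force: [-1.9, -0.6, 9.7]
width: 0.0357
linear [-0.2, 0.1, -0.8] twist 0.3
```

```bash

python3 -m inch '[{"linear":[0,0,0],"twist":0},{"linear":[0,0,0],"twist":0},{"linear":[0,0,0],"twist":0},{"linear":[0,0,0],"twist":0},{"linear":[0,0,0],"twist":0}]' 0.62
python3 -m inch '[{"linear":[0,0,-5],"twist":0},{"linear":[0,0,-20],"twist":0},{"linear":[0,0,-55],"twist":0},{"linear":[0,0,-95],"twist":0},{"linear":[0,0,-135],"twist":0}]' 1
python3 -m inch '[{"linear":[0,-10,-40],"twist":0},{"linear":[0,-45,-60],"twist":0},{"linear":[0,-85,-65],"twist":0},{"linear":[0,-125,-65],"twist":0},{"linear":[0,-165,-65],"twist":0}]'
python3 - <<'E'
from h import *
print(pose()[:3,3]);go(.57,-.26,.24,85)
E
```

```text
time_s: 17.43
tcp_pos: [0.5427, 0.0099, 0.034]
tcp_rot: [-0.0, 0.086, 0.996, 0.0]
force: [-0.0, -0.5, -0.6]
width: 0.0572
time_s: 17.85
tcp_pos: [0.542, 0.0097, 0.1704]
tcp_rot: [-0.001, 0.086, 0.996, -0.0]
force: [0.4, 0.3, 0.0]
width: 0.0865
time_s: 18.27
tcp_pos: [0.5141, -0.1542, 0.2356]
tcp_rot: [0.001, 0.086, 0.996, -0.0]
force: [0.5, 0.9, -0.9]
width: 0.0931
[ 0.51411927 -0.15415977  0.23556298]
linear [-73.1, -94.8, -4.3] twist -4.8
```

```bash

python3 -m inch '[{"linear":[-24,-31,-4],"twist":-2},{"linear":[-48,-62,-4],"twist":-4},{"linear":[-65,-85,-4],"twist":-5},{"linear":[-73,-95,-4],"twist":-5},{"linear":[-73,-95,-4],"twist":-5}]'
python3 - <<'E'
from h import *
w=shot("wrist","w5");t=shot("top");s=shot("side")
print(pose().round(4).tolist(),yaw())
for n in("gauge_grip","foot_tip"):
  r=[(p,bot.find_in(p,n)) for p in(w,t,s)];print(n,[x[1][:2] for x in r])
  r=[(p,x[0]["point"]) for p,x in r if x]
  if len(r)>1: print(tri(r))
E
```

```text
time_s: 18.68
tcp_pos: [0.5704, -0.2619, 0.238]
tcp_rot: [0.0, 0.044, 0.999, -0.001]
force: [0.3, -0.4, 0.4]
width: 0.0929
[[-0.9965, 0.0841, -0.001, 0.5695], [0.0841, 0.9965, 0.0012, -0.2571], [0.0011, 0.0011, -1.0, 0.2379], [0.0, 0.0, 0.0, 1.0]] 85.17363215963339
gauge_grip [[{'point': [259.1, 221.8], 'conf': 0.8}], [], [{'point': [259.0, 134.7], 'conf': 0.8}]]
(array([ 0.62313967, -0.26044286,  0.06028975]), [np.float64(0.0061526230908461954), np.float64(0.006152623090846102)])
foot_tip [[{'point': [258.2, 203.9], 'conf': 0.59}], [], []]
```

View pics/w5.png

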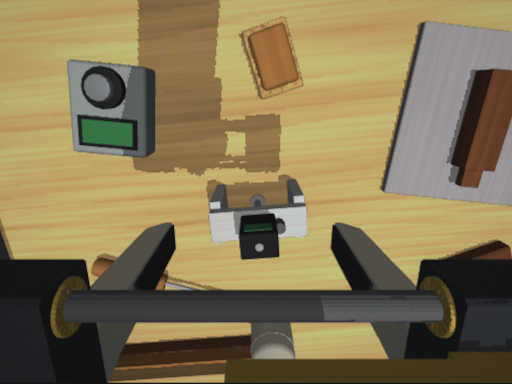

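```bash

python3 - <<'E'
from h import *
w=shot("wrist")
im=w["pixels"][160:280,190:330];cv2.imwrite("pics/c2.png",cv2.resize(im,None,fx=5,fy=5,interpolation=cv2.INTER_CUBIC))
for n,u in dict(rod=(259,247)).items():print(n,atz(w,u,.137))
E
```

```text
rod [ 0.62193554 -0.25720305  0.137     ]
```

View pics/c2.png

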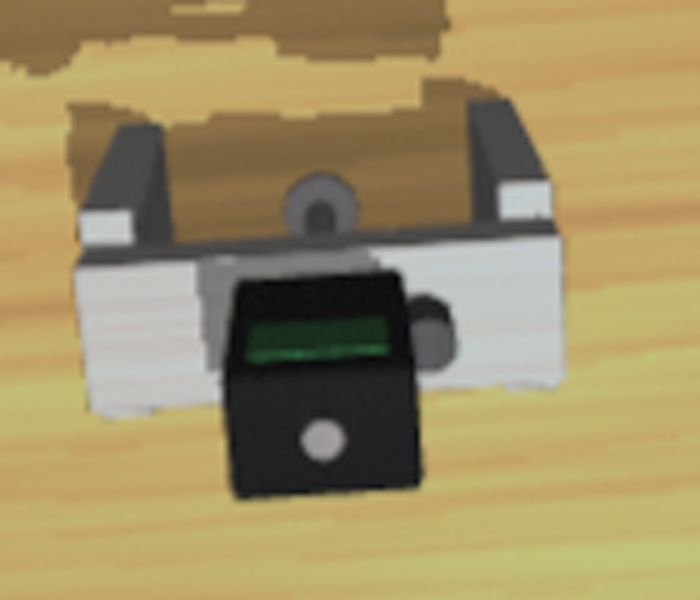

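```bash

python3 - <<'E'
from h import *
w=shot("wrist")
def C(us,z):
    a=np.array([atz(w,u,z) for u in us]);f=a[1]-a[0];g=a[3]-a[2]
    print(a.mean(0).round(4),[np.degrees(np.arctan2(v[1],v[0])).round(1) for v in(f,g)],np.linalg.norm(f).round(4),np.linalg.norm(a[2]-a[0]).round(4))
C([(235,235),(273.4,232.4),(237.2,259.6),(274.2,257.2)],.135)
C([(205.4,213),(302,207),(209,243),(302.4,236.6)],.085)
print(atz(w,(254.8,248.2),.137),"foot",atz(w,(190+321/5,160+207/5),.012),yaw(),bot.observe()["qpos"],pose()[:3,3])
for n,u in dict(knob=(276.4,228)).items():print([atz(w,u,z).round(4) for z in(.095,.105)])
E
```

```text
[ 0.6219 -0.2612  0.135 ] [np.float64(89.4), np.float64(89.4)] 0.0349 0.0251
[ 0.6226 -0.2614  0.085 ] [np.float64(89.0), np.float64(89.5)] 0.1026 0.0352
[ 0.6228599  -0.26141376  0.137     ] foot [ 0.62084854 -0.26133631  0.012     ] 85.16037635915951 [ 0.30201688  0.47624621  0.0479822   1.83616849 -0.02991436  0.82971502
  1.85119018] [ 0.57012389 -0.25834004  0.23827928]
[array([ 0.6234, -0.2386,  0.095 ]), array([ 0.6189, -0.2391,  0.105 ])]
```

```bash

python3 -m inch '[{"linear":[-20,0,0],"twist":6},{"linear":[-40,0,0],"twist":13},{"linear":[-50,0,0],"twist":20},{"linear":[-52,0,0],"twist":27},{"linear":[-52,0,0],"twist":34}]' 0.6
python3 -m inch '[{"linear":[0,0,0],"twist":7},{"linear":[0,0,0],"twist":14},{"linear":[0,0,0],"twist":21},{"linear":[0,0,0],"twist":28},{"linear":[0,0,0],"twist":35}]'
python3 -m inch '[{"linear":[0,0,0],"twist":6},{"linear":[0,0,0],"twist":12},{"linear":[0,0,0],"twist":16},{"linear":[0,0,0],"twist":17},{"linear":[0,0,0],"twist":17}]'
python3 - <<'E'
from h import *
print(yaw());go(.6225,-.2613,.11,-.7)
E
```

```text
time_s: 19.65
tcp_pos: [0.6228, -0.2629, 0.2378]
tcp_rot: [0.0, 0.335, 0.942, 0.0]
force: [-0.6, 0.4, 0.3]
width: 0.0641
time_s: 20.07
tcp_pos: [0.6219, -0.263, 0.2381]
tcp_rot: [0.0, 0.603, 0.798, 0.0]
force: [0.3, -0.3, 0.1]
width: 0.0559
time_s: 20.48
tcp_pos: [0.622, -0.2629, 0.238]
tcp_rot: [-0.0, 0.712, 0.702, -0.0]
force: [0.2, 0.1, 0.1]
width: 0.0555
-0.7972199733309281
linear [1.6, 0.5, 128.0] twist -0.1
```

```bash

python3 -m inch '[{"linear":[1.6,0.5,15],"twist":0},{"linear":[1.6,0.5,45],"twist":0},{"linear":[1.6,0.5,75],"twist":0},{"linear":[1.6,0.5,95],"twist":0},{"linear":[1.6,0.5,105],"twist":0}]'
python3 -m inch '[{"linear":[0,0,8],"twist":0},{"linear":[0,0,16],"twist":0},{"linear":[0,0,21],"twist":0},{"linear":[0,0,23],"twist":0},{"linear":[0,0,23],"twist":0}]'
python3 -m inch '[{"linear":[0,0,0],"twist":0},{"linear":[0,0,0],"twist":0},{"linear":[0,0,0],"twist":0},{"linear":[0,0,0],"twist":0},{"linear":[0,0,0],"twist":0}]' 0 45
python3 -m inch '[{"linear":[0,0,0],"twist":0},{"linear":[0,0,0],"twist":0},{"linear":[0,0,0],"twist":0},{"linear":[0,0,0],"twist":0},{"linear":[0,0,0],"twist":0}]'
python3 -m inch '[{"linear":[0,0,-1],"twist":0},{"linear":[0,0,-3],"twist":0},{"linear":[0,0,-8],"twist":0},{"linear":[0,0,-15],"twist":0},{"linear":[0,0,-20],"twist":0}]'
```

```text
time_s: 20.9
tcp_pos: [0.6213, -0.2609, 0.1304]
tcp_rot: [-0.002, 0.712, 0.703, -0.001]
force: [-0.4, 0.4, -0.6]
width: 0.0558
time_s: 21.32
tcp_pos: [0.6226, -0.2617, 0.1104]
tcp_rot: [0.0, 0.712, 0.702, 0.0]
force: [0.2, 0.2, 0.0]
width: 0.0558
time_s: 21.73
tcp_pos: [0.6226, -0.2616, 0.1104]
tcp_rot: [0.0, 0.712, 0.702, 0.0]
force: [-2.5, 0.2, 1.9]
width: 0.0273
time_s: 22.15
tcp_pos: [0.6224, -0.2617, 0.1103]
tcp_rot: [0.0, 0.712, 0.702, 0.0]
force: [-1.0, 0.4, 4.2]
width: 0.0256
time_s: 22.57
tcp_pos: [0.6225, -0.2618, 0.1307]
tcp_rot: [0.0, 0.713, 0.702, -0.0]
force: [-0.2, 1.1, -5.0]
width: 0.0259
```

```bash

python3 -m inch '[{"linear":[0,0,-15],"twist":0},{"linear":[0,0,-35],"twist":0},{"linear":[0,0,-55],"twist":0},{"linear":[0,0,-67],"twist":0},{"linear":[0,0,-70],"twist":0}]'
python3 -m inch '[{"linear":[15,-4,0],"twist":1},{"linear":[45,-13,0],"twist":3},{"linear":[77,-22,0],"twist":5},{"linear":[109,-31,0],"twist":7},{"linear":[141,-40,0],"twist":9.4}]'
python3 - <<'E'
from h import *
print(bot.observe()["width"]);go(.543,.0098,.2,-10.2)
E
```

```text
time_s: 22.98
tcp_pos: [0.6234, -0.2623, 0.2029]
tcp_rot: [0.002, 0.713, 0.702, 0.001]
force: [0.4, 0.1, -5.0]
width: 0.0262
time_s: 23.4
tcp_pos: [0.5836, -0.1187, 0.1995]
tcp_rot: [-0.0, 0.768, 0.64, -0.0]
force: [-0.6, 1.0, -3.8]
width: 0.0258
0.02575923460599484
linear [119.1, -63.1, -0.5] twist -0.2
```

```bash

python3 -m inch '[{"linear":[30,-15,0],"twist":0},{"linear":[60,-31,0],"twist":0},{"linear":[90,-47,0],"twist":0},{"linear":[107,-56,0],"twist":0},{"linear":[113,-60,0],"twist":0}]'
python3 -m inch '[{"linear":[0,0,0],"twist":0},{"linear":[0,0,0],"twist":0},{"linear":[0,0,0],"twist":0},{"linear":[0,0,0],"twist":0},{"linear":[0,0,0],"twist":0}]'
python3 - <<'E'
from h import *
w=shot("wrist","w6");go(.543,.0098,.2,-10.2)
print(yaw(),bot.observe()["qvel"].round(3) if hasattr(bot.observe()["qvel"],"round") else "")
t=shot("top");s=shot("side");print([bot.find_in(p,"rail_center")[:1] for p in(w,t,s)],[proj(p,[.543,.0098,.026]) for p in(w,t,s)])
E
```

```text
time_s: 23.82
tcp_pos: [0.5443, 0.0059, 0.1994]
tcp_rot: [-0.001, 0.766, 0.643, -0.0]
force: [-0.2, -0.1, -5.6]
width: 0.0257
time_s: 24.23
tcp_pos: [0.546, 0.0004, 0.2001]
tcp_rot: [0.0, 0.768, 0.64, -0.0]
force: [0.4, 0.6, -4.2]
width: 0.026
linear [8.5, -4.5, 0.1] twist -0.2
-10.37375486356384 [-0.006 -0.002 -0.003  0.    -0.001  0.001 -0.002]
[[{'point': [280.2, 167.0], 'conf': 0.96}], [], [{'point': [254.8, 212.8], 'conf': 0.92}]] [array([248.36685121, 164.4530766 ]), array([259.82072729, 196.88045907]), array([251.99845354, 211.05775073])]
```

View pics/w6.png

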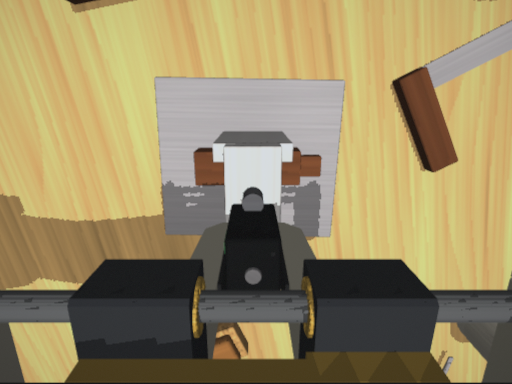

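```bash

python3 -m inch '[{"linear":[4,-2,0],"twist":0},{"linear":[8.5,-4.5,5],"twist":-0.2},{"linear":[8.5,-4.5,15],"twist":-0.2},{"linear":[8.5,-4.5,25],"twist":-0.2},{"linear":[8.5,-4.5,30],"twist":-0.2}]'
python3 -m inch '[{"linear":[0,0,5],"twist":0},{"linear":[0,0,12],"twist":0},{"linear":[0,0,20],"twist":0},{"linear":[0,0,28],"twist":0},{"linear":[0,0,32],"twist":0}]'
python3 -m inch '[{"linear":[0,0,2],"twist":0},{"linear":[0,0,5],"twist":0},{"linear":[0,0,8],"twist":0},{"linear":[0,0,10],"twist":0},{"linear":[0,0,11],"twist":0}]'
python3 -c "
from h import *
go(.543,.0098,.1223,-10.2)"
```

```text
time_s: 24.95
tcp_pos: [0.5421, 0.0113, 0.1683]
tcp_rot: [-0.0, 0.766, 0.643, -0.001]
force: [-0.4, 0.0, -4.4]
width: 0.026
time_s: 25.37
tcp_pos: [0.5427, 0.0108, 0.137]
tcp_rot: [-0.0, 0.766, 0.642, -0.0]
force: [0.4, 0.1, -3.9]
width: 0.0259
time_s: 25.78
tcp_pos: [0.5427, 0.0109, 0.127]
tcp_rot: [0.0, 0.766, 0.642, 0.0]
force: [-0.4, -0.5, -4.6]
width: 0.0254
linear [-1.1, 0.4, 4.7] twist 0.1
```

```bash

python3 -m inch '[{"linear":[0,0,1],"twist":0},{"linear":[0,0,2],"twist":0},{"linear":[0,0,3],"twist":0},{"linear":[0,0,3.5],"twist":0},{"linear":[0,0,3.5],"twist":0}]'
python3 -m inch '[{"linear":[0,0,0.3],"twist":0},{"linear":[0,0,0.6],"twist":0},{"linear":[0,0,0.9],"twist":0},{"linear":[0,0,1],"twist":0},{"linear":[0,0,1],"twist":0}]'
```

```text
time_s: 26.2
tcp_pos: [0.5428, 0.011, 0.1236]
tcp_rot: [0.0, 0.766, 0.642, 0.0]
force: [-0.3, 0.0, -2.5]
width: 0.0253
time_s: 26.62
tcp_pos: [0.5428, 0.011, 0.1226]
tcp_rot: [0.0, 0.766, 0.642, 0.0]
force: [0.4, -0.5, -3.2]
width: 0.0258
```

```bash

python3 -m inch '[{"linear":[0,0,0.2],"twist":0},{"linear":[0,0,0.4],"twist":0},{"linear":[0,0,0.5],"twist":0},{"linear":[0,0,0.5],"twist":0},{"linear":[0,0,0.5],"twist":0}]'
python3 -m inch '[{"linear":[0,0,0.2],"twist":0},{"linear":[0,0,0.4],"twist":0},{"linear":[0,0,0.5],"twist":0},{"linear":[0,0,0.5],"twist":0},{"linear":[0,0,0.5],"twist":0}]'
```

```text
time_s: 27.03
tcp_pos: [0.5428, 0.011, 0.1222]
tcp_rot: [0.0, 0.766, 0.642, 0.0]
force: [-1.2, -0.4, 0.1]
width: 0.0261
time_s: 27.45
tcp_pos: [0.5429, 0.011, 0.1222]
tcp_rot: [-0.0, 0.766, 0.642, 0.0]
force: [-2.1, 0.3, 7.4]
width: 0.0257
```

```bash

python3 -m inch '[{"linear":[0,0,-0.4],"twist":0},{"linear":[0,0,-0.4],"twist":0},{"linear":[0,0,-0.4],"twist":0},{"linear":[0,0,-0.4],"twist":0},{"linear":[0,0,-0.4],"twist":0}]' 0.6
python3 -m inch '[{"linear":[0,0,0],"twist":0},{"linear":[0,0,0],"twist":0},{"linear":[0,0,-3],"twist":0},{"linear":[0,0,-10],"twist":0},{"linear":[0,0,-25],"twist":0}]'
python3 -m inch '[{"linear":[0,0,-25],"twist":0},{"linear":[0,0,-55],"twist":0},{"linear":[0,0,-80],"twist":0},{"linear":[0,0,-90],"twist":0},{"linear":[0,0,-92],"twist":0}]'
python3 - <<'E'
from h import *
go(.46,-.40,.2,None)
s=shot("side","s3");t=shot("top");print([bot.find_in(s,n)[:1] for n in("gauge","rail_center")])
E
python3 -c "
from h import *
print(yaw(),bot.observe()['qpos'])"
```

```text
time_s: 27.87
tcp_pos: [0.5429, 0.011, 0.1219]
tcp_rot: [0.0, 0.766, 0.642, 0.0]
force: [-0.2, 0.2, -0.2]
width: 0.0535
time_s: 28.28
tcp_pos: [0.5421, 0.0109, 0.1466]
tcp_rot: [-0.001, 0.766, 0.642, -0.001]
force: [-0.2, 0.6, -0.9]
width: 0.0559
time_s: 28.7
tcp_pos: [0.5437, 0.011, 0.2414]
tcp_rot: [0.001, 0.766, 0.642, 0.002]
force: [0.8, 0.8, 0.7]
width: 0.056
linear [-419.4, -10.7, 40.7] twist 0
[[{'point': [251.5, 200.9], 'conf': 0.86}], [{'point': [260.5, 217.6], 'conf': 0.82}]]
-10.058855303946029 [-0.54318457  0.42739664  0.58792604  2.04015914 -0.33650581  0.76959554
  0.07302365]
```

```bash

python3 -m inch '[{"linear":[-20,0,0],"twist":0},{"linear":[-55,-1,0],"twist":0},{"linear":[-95,-2,0],"twist":0},{"linear":[-135,-3,0],"twist":0},{"linear":[-175,-4,0],"twist":0}]' 0
python3 -m inch '[{"linear":[-40,-1,6],"twist":0},{"linear":[-80,-2,12],"twist":0},{"linear":[-120,-3,20],"twist":0},{"linear":[-160,-4,28],"twist":0},{"linear":[-195,-5,35],"twist":0}]'
python3 -m inch '[{"linear":[-20,0,4],"twist":0},{"linear":[-32,-1,4],"twist":0},{"linear":[-36,-1,4],"twist":0},{"linear":[-36,-1,4],"twist":0},{"linear":[-36,-1,4],"twist":0}]'
python3 - <<'E'
from h import *
print(pose()[:3,3],yaw())
w=shot("wrist","w7");t=shot("top");s=shot("side")
b=[(p,bot.find_in(p,"record_top")) for p in(w,t,s)];print([x[1][:2] for x in b])
d=bot.find_in(w,"record_top")
g=cv2.medianBlur(cv2.cvtColor(w["pixels"],cv2.COLOR_BGR2GRAY),3)
print(cv2.HoughCircles(g,cv2.HOUGH_GRADIENT,1,15,param1=100,param2=18,minRadius=9,maxRadius=22))
if d: print(atz(w,d[0]["point"],.05))
E
```

```text
time_s: 29.32
tcp_pos: [0.5071, -0.1619, 0.2377]
tcp_rot: [-0.001, 0.766, 0.643, -0.001]
force: [0.3, -0.1, 0.2]
width: 0.0271
time_s: 29.73
tcp_pos: [0.4676, -0.354, 0.2021]
tcp_rot: [-0.001, 0.767, 0.642, -0.001]
force: [0.3, 0.5, -0.7]
width: 0.0006
time_s: 30.15
tcp_pos: [0.4625, -0.3855, 0.1997]
tcp_rot: [-0.001, 0.766, 0.643, 0.0]
force: [-0.5, 0.3, -0.1]
width: 0.0004
[ 0.4624603  -0.38550918  0.19968398] -9.997660630113751
[[{'point': [262.8, 202.3], 'conf': 0.6}], [], [{'point': [317.4, 121.8], 'conf': 0.58}]]
[[[261.5 201.5  20.3]]]
[ 0.46821244 -0.41278859  0.05      ]
```

View pics/w7.png

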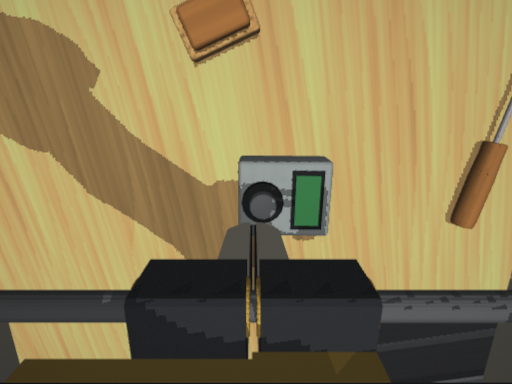

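```bash
python3 - <<'E'
from h import *
w=shot("wrist");s=shot("side")
print(tri([(w,(262.5,204)),(s,(318.5,117))]))
print(atz(w,(262.5,204),.05));go(.468,-.414,.085,None)
E
```

```text
(array([ 0.4667012 , -0.41602487,  0.04991832]), [np.float64(0.0009664313077060461), np.float64(0.000966431307706144)])
[ 0.46763549 -0.41571352  0.05      ]
linear [-25.9, 10.4, 115.2] twist 0
```

```bash

python3 -m inch '[{"linear":[-15,6,10],"twist":0},{"linear":[-26,10,35],"twist":0},{"linear":[-27,10,70],"twist":0},{"linear":[-27,10,98],"twist":0},{"linear":[-27,10,112],"twist":0}]' 0
python3 -m inch '[{"linear":[0,0,4],"twist":0},{"linear":[0,0,8],"twist":0},{"linear":[0,0,11],"twist":0},{"linear":[0,0,13],"twist":0},{"linear":[0,0,13],"twist":0}]'
python3 -m inch '[{"linear":[0,0,1],"twist":0},{"linear":[0,0,2],"twist":0},{"linear":[0,0,3],"twist":0},{"linear":[0,0,4],"twist":0},{"linear":[0,0,4],"twist":0}]'
```

```text
time_s: 31.02
tcp_pos: [0.4661, -0.4144, 0.0849]
tcp_rot: [-0.002, 0.766, 0.642, -0.0]
force: [0.3, 0.2, -0.3]
width: 0.0003
time_s: 31.43
tcp_pos: [0.4674, -0.4158, 0.0759]
tcp_rot: [0.001, 0.766, 0.642, 0.0]
force: [-0.7, 0.0, 1.9]
width: 0.0005
time_s: 31.85
tcp_pos: [0.4674, -0.4157, 0.0714]
tcp_rot: [0.001, 0.766, 0.642, 0.0]
force: [-0.5, -1.7, 6.4]
width: 0.0003
```

```bash

python3 -m inch '[{"linear":[0,0,0.5],"twist":0},{"linear":[0,0,1],"twist":0},{"linear":[0,0,1.5],"twist":0},{"linear":[0,0,1.5],"twist":0},{"linear":[0,0,1.5],"twist":0}]'
python3 -m inch '[{"linear":[0,0,0.5],"twist":0},{"linear":[0,0,0.5],"twist":0},{"linear":[0,0,0.5],"twist":0},{"linear":[0,0,0.5],"twist":0},{"linear":[0,0,0.5],"twist":0}]'
```

```text
time_s: 32.27
tcp_pos: [0.4674, -0.4158, 0.0711]
tcp_rot: [0.001, 0.767, 0.642, 0.0]
force: [-3.3, 2.0, 18.9]
width: 0.0006
time_s: 32.68
tcp_pos: [0.4674, -0.4158, 0.071]
tcp_rot: [0.001, 0.767, 0.642, 0.001]
force: [-4.9, 2.5, 24.2]
width: 0.0005
```

```bash

python3 -m inch '[{"linear":[0,0,-2],"twist":0},{"linear":[0,0,-6],"twist":0},{"linear":[0,0,-15],"twist":0},{"linear":[0,0,-30],"twist":0},{"linear":[0,0,-50],"twist":0}]'
python3 -m inch '[{"linear":[0,0,-30],"twist":0},{"linear":[0,0,-60],"twist":0},{"linear":[0,0,-80],"twist":0},{"linear":[0,0,-85],"twist":0},{"linear":[0,0,-85],"twist":0}]'
python3 - <<'E'
from h import *
s=shot("side");t=shot("top");w=shot("wrist")
for n,p in(("s",s),("t",t)): print([(k,np.round(bot.find_in(p,k)[0]["point"],1) if bot.find_in(p,k) else None) for k in("gauge","rail_center","block","sander","offcut_center","record_top")])
a=s["pixels"][150:270,190:310];b=t["pixels"][130:250,170:350]
cv2.imwrite("pics/f.png",np.vstack([cv2.resize(a,(300,300),interpolation=3),cv2.resize(b,(450,300),interpolation=3)[:,:300]*1]) if 0 else np.hstack([cv2.resize(a,(400,400),interpolation=2),cv2.resize(b,(400,267),interpolation=2)[:,:].__class__((400,400,3),np.uint8)*0]) if 0 else np.hstack([cv2.resize(a,(400,400),interpolation=2),cv2.resize(t["pixels"][150:250,180:280],(400,400),interpolation=2)]))
E
```

```text
time_s: 33.1
tcp_pos: [0.4665, -0.4144, 0.1186]
tcp_rot: [-0.001, 0.766, 0.642, -0.0]
force: [0.1, 0.4, -0.0]
width: 0.0002
time_s: 33.52
tcp_pos: [0.4676, -0.4154, 0.2056]
tcp_rot: [0.001, 0.766, 0.642, 0.0]
force: [0.0, -0.2, 0.5]
width: 0.0005
[('gauge', array([253.8, 201.4])), ('rail_center', array([258.4, 214.1])), ('block', array([259.2, 289.9])), ('sander', array([305.1, 163.9])), ('offcut_center', array([206.8, 357.7])), ('record_top', array([320.3, 119. ]))]
[('gauge', array([257.7, 193.4])), ('rail_center', array([261. , 202.1])), ('block', array([199.5, 223.2])), ('sander', None), ('offcut_center', array([150.1, 207.4])), ('record_top', None)]
```

View pics/f.png

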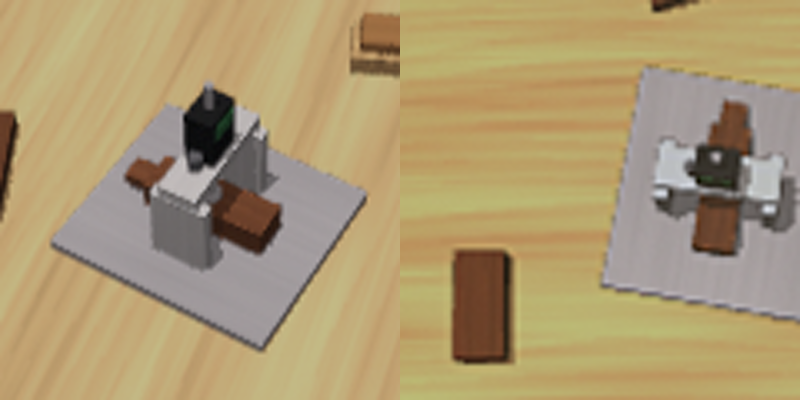

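Both crops show the gauge standing with its legs on the plate, astride the middle of the rail. The rod is pushed up out of the grip, and the rail lies flat and central. The block, the sander and the binned offcut are where they should be.

```bash
python3 -c "
from plant import bot
print(bot.job_done())"
```

```text
the job is handed in; nothing more can be done
None
```

I finished the job in the order asked and handed it in at about 34 s of the 72 s allowed; no verdict was reported.

- **Offcut:** The first grasp missed because I lifted before the fingers had closed, and a picture showed the offcut undisturbed. The second grasp held, and a wrist picture and the networks show the offcut in the bin.
- **Rail:** It lies wide face down in the middle of the plate, in line with the plate, and was let go at light contact of about 10 N.
- **Gauge:** I lowered it in small steps until contact read about 7 N and eased that off while opening the fingers. The final pictures show both legs on the plate across the middle of the rail. The rod is raised, so the foot is on the wood.
- **Button:** I pressed it to its stop, where the force rose to 24 N with no further travel (fully down takes 5 N), and released it.

**Last checks:** The side-camera network positions for the block and the sanding block are within about 1 px of the start. The sander was not reported in the last top view.

The networks' single-point positions for the rail and the gauge's grip disagreed with my edge measurements by several millimetres to about 4 cm in height. I used the edges and the calibration instead. I could not read the gauge's foot travel directly, only see the raised rod.

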